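Make room in the soft-jaw rack and slot the red jaw in

ROBOT

A 6-joint arm with a two-finger parallel gripper is mounted at the origin on the work surface. World frame = base frame: x ahead of the robot, y to its left, z up, the work surface at z = 0. Lengths are in m, angles in rad, forces in N, time in s.
With the tool pointing down it reaches from about 0.25 to 0.775 m from the base axis. Payload 8.9 kg.
Tool frame: the origin (TCP) lies at the very end of the fingers, on their centre line; the grasp point (between the pads) lies 19 mm behind it; z points along the fingers, y is the direction in which the jaws open and shut (so a half turn about z gives the same grasp; the last joint's range is limited). The gripper opens to 85 mm and grips with 20 to 120 N. Pads are 22 mm wide; open, the fingers measure 114 mm over their backs; the gripper's body (76 mm by 85 mm) begins 54 mm behind the grasp point. The pads swing forward as they close: fully open they stand 13 mm farther back than shut.
Start: joints at [1.209, 0.291, -0.153, 1.127, 0, 1.431], TCP at [0.116, 0.512, 0.231] pointing down, gripper open.
Joint ranges: [-2.52, 2.52], [-0.91, 1.74], [-1.3, 1.37], [-1.96, 2.02], [-1.52, 1.47], [-3.14, 3.14]. Speed limits (rad/s): [2.22, 2.22, 2.79, 3.14, 3.14, 3.14].

INTERFACE

Orientations are given as a rotation vector (axis times angle).
In Python, from plant import r gives the robot as it stands. The module is installed in compiled form; this text tells all that it offers.
- The arm moves only by the tool step_arm, never from a script. Its argument "steps" is a list that holds one entry, the list of rows, each a list of 7 numbers: the shift along the tool's x, y, z in m, then the turn, a rotation vector about the tool's x, y, z in rad, then the opening, from 0 (shut) to 1 (fully open). In form: [[[dx, dy, dz, wx, wy, wz, claw], ...]]. A call has 1 to 12 rows; each row is the pose to reach, as a shift and turn from the pose commanded when the call began, along the tool's axes at that moment; what a row does not reach only later rows make up. A row lasts 1/8 s, in which the tool goes at most 62.5 mm and 10.7 degrees, less where a joint would pass 70% of its speed; a pose out of reach is approached as far as the arm can. A call with a gripper value outside its range is refused whole. The fingers move at their own pace and stop on an object; "squeeze" is the grip in N (left out, the last holds). Time passes only in rows, so rows that repeat a pose let the fingers close. It gives the time, the measured TCP pose, the force and the opening at its end, in the units of the state.
- r.get_state(): the state, without advancing time (a new reading comes with each control period).
- r.get_image(name): name is "side" or "top"; returns a dict with "image" (384x512x3 uint8, red, green, blue), "range_z" (384x512 float32, m along the optical axis (not along the pixel's ray), 0 where there is no reading), "fx", "fy", "cx", "cy" (pixels), "k1" (the pictures are not rectified: a ray, as slopes to the right and down, at radius r is drawn at 1 + k1 r^2 times it, then the intrinsics apply), "world_from_camera" (4x4, takes a point from camera to world coordinates). Camera axes: x right, y down, z forward; pixel columns grow to the right and rows downward; lengths in m; the calibration is good to about 2 mm. A picture is of the moment at which its call begins.
- r.job_done(): hands the job in, once; it reports no verdict.
Trained networks look in the newest picture that a camera, given by its name, has taken for a name from the list of things; names that differ only in an ending like _2 or _b are one class to them, and where a whole thing is asked for, a point or a joint stands for the part that bears it (a point fixed in the world has none). Each returns a list of dicts, best first, with "score" (0 to 1); they miss things now and then, are a little off and sometimes report something else, mostly with a low value. They report only what shows in the picture. A call takes as long as a camera call. They do not tell look-alikes from the thing itself.
- r.recognise(camera, query): "location" ([column, row] in pixels, amid what is visible of it).
- r.masks_of(camera, query): "mask" (384x512 bool, what is visible of it) and "location" ([column, row] in pixels, amid what is visible of it).
The state is a dict: "t": time; "q": joint angles; "qd": joint speeds; "joint_torque": joint torques, N m; "tcp_pos": TCP position; "tcp_rot": TCP orientation; "ft_force": force on the tool from outside, world axes, zero at the start; "wrist_torque": the same for the moment, N m; "grip_width": opening from 0.0 (shut) to 1.0 (fully open).
Only numpy, scipy, OpenCV 4.12 (cv2) and the standard library are available. Lean on these libraries where they do the work, as an engineer would, in place of code of your own. Each camera call takes 0.05 s, during which the arm holds its last target.

TASK

Put the vise jaw with the red stud into the blue rack, between the green and the yellow one, standing fully home on the rack floor. First make room: without lifting them, slide the green and the yellow jaw apart by their studs, each gently until you feel its half of the row come up against the stop hidden in that end of the rack; press neither the row against its stops nor the red jaw against its neighbours harder than about 25 N, lower the red jaw in rather than dropping it, and leave the other things on the bench where they are.

Things in the scene. Friction and masses are not known exactly. Their poses are not given: they have to be found in the camera images.
- rack: Blue steel rack fixed to the bench, 110 (its x) x 240 (its y) mm; origin at the centre of its underside, on the bench; z up. Jaws stand side by side along its y axis in an open channel: floor 8 mm above the bench, 76 mm wide in x, between 12 mm thick rails with tops 20 mm above the bench. Four blocks (124 mm in all) stand in it; slid apart fully against the stops they leave a 40 mm gap.
- hood_left (a point): Centre of the mouth of the +y hood, on the channel floor, 64 mm from the rack's centre. The hood closes in the last 56 mm of the rack; top 57 mm above the bench. In each hood, out of sight, is a rubber end stop. The two stops are joined, inner faces 164 mm apart, and clamped anywhere up to 15 mm either way along y off the rack's middle: how far each half can slide (1 to 33 mm) must be felt.
- hood_right (a point): The same point at the -y hood, which is like the other.
- jaw_green: Aluminium vise soft jaw with green square grip stud, inner block of the +y half of the row. Block 70 (x) x 26 (y) x 40 (z) mm, edges rounded 3 mm, about 0.22 kg; stud 14 x 14 mm, centred, from 40 to 76 mm above the origin. Origin at the centre of the underside, z up; axes start parallel to the rack's. Loose on the rack floor; sliding it towards +y pushes the grey block behind it too.
- jaw_yellow: Like the green jaw, same sizes, stud yellow; the inner block of the -y half of the row, with the other plain grey block behind it. The gap between the green and the yellow jaw is 4 to 6 mm at the start. The faces are oiled: a half of the row slides with 1 to 3 N, and the stop is then felt as a firm rise. Higher grip forces keep a jaw from tilting as it slides.
- jaw_red: The jaw to put in: like the green one but thicker, 70 (x) x 36 (y) x 40 (z) mm, about 0.3 kg, same stud in red; stands loose on the bench beside the rack. Origin at the centre of its underside, z up. Grip it by the stud; in the rack only the two stud faces that look along the rack's x axis are free for fingers. It fits either way round.
- end_left: Plain grey block without stud, 70 (x) x 36 (y) x 40 mm, 0.3 kg, origin at the centre of its underside; last in the +y half of the row, about 0.6 mm behind the green jaw, its outer face just inside the hood.
- end_right: The same, last in the -y half of the row, behind the yellow jaw.
- jaw_white: A jaw with a white stud, otherwise like the green one, standing on the bench near the red one (their places may be swapped); not wanted, leave it alone. Origin at the centre of its underside.
- oil: Oil bottle, 52 mm diameter, 150 mm tall, standing on the bench; origin at the centre of its underside. Leave alone.
- cup: Steel cup, 72 mm diameter, 85 mm tall; origin at the centre of its underside. Leave alone.
- spanner: Steel spanner about 170 mm long lying on the bench; origin at its middle, underside. Leave alone.
Not all that is in view belongs to the job. What is shaped like the jaw_green but brown is not meant. Leave any brown look-alike of the jaw_red alone.

How it is judged:
On the way, in this order (a step that is already met when the one before it is completed fails the run):
1. the green and yellow jaws are spread far enough apart for the red one (at least 37 mm between them) (distance between jaw_green and jaw_yellow above 0.063 m), for 0.2 s.
2. the red jaw stands on the rack floor between them (z of jaw_red in the frame of rack below 0.0105 m and horizontal distance between jaw_red and rack below 0.026 m), for 0.2 s.
At the end, for the whole second after the job is handed in: The red jaw stands released and still on the rack floor (within 2.5 mm), upright and square (7 degrees), centred in the channel within 6 mm, between green and yellow, which with both grey blocks still stand on the floor; green and yellow centres at most 72 mm apart (z of jaw_red in the frame of rack between 0.006 and 0.0105 m and x of jaw_red in the frame of rack between -0.006 and 0.006 m and y of jaw_red in the frame of jaw_green below -0.028 m and y of jaw_red in the frame of jaw_yellow above 0.028 m and distance between jaw_green and jaw_yellow below 0.072 m and angle between the x axis of jaw_red and the x axis of rack, either way round below 0.12 rad and angle between each of jaw_red, jaw_green, jaw_yellow's own z axis and vertical below 0.07 rad and z of each of jaw_green, jaw_yellow, end_left, end_right in the frame of rack below 0.0105 m and linear speed of jaw_red below 0.02 m/s); the robot touches nothing.
It fails at once if a grey block pressed against the rack (its stop included) with more than 28 N (contact force between rack and end_left above 28 N or contact force between rack and end_right above 28 N).
It fails at once if the red jaw forced against a neighbour with more than 28 N (contact force between jaw_red and jaw_green above 28 N or contact force between jaw_red and jaw_yellow above 28 N).
It fails at once if the red jaw dropped or pressed onto the rack with more than 60 N (contact force between jaw_red and rack above 60 N).
It fails at once if the green or yellow jaw lifted more than 10 mm off the rack floor (z of any of jaw_green, jaw_yellow in the frame of rack above 0.018 m).
It fails at once if the white jaw, oil bottle, cup or spanner moved more than 30 mm (distance of any of jaw_white, oil, cup, spanner from where it was at the start of the episode above 0.03 m).
It also fails if it takes over 64 s, if anything falls off the work surface, if the arm or the gripper's body presses on something with over 40 N, if the wrist force passes 120 N, or if a joint passes its speed limit or range.

## Working session

There is one attempt and no reset: what is moved stays moved. The work goes in short steps, Python scripts to look and compute and a tool call to move; the robot and the scene stay as the last step left them, time stands still between calls to the robot, and variables do not carry over. Pictures are saved under pics/ and viewed, and the job is handed in when it is done.

Besides the shell and the picture viewer there is one more tool, called after ">>>" as a command line: name --argument value ..., lists and objects as JSON in quotes. step_arm: Moves the arm, as the interface text tells. Its arguments: {"type":"object","properties":{"steps":{"type":"array","items":{"type":"array","items":{"type":"array","items":{"type":"number"}}}},"squeeze":{"type":"number"}},"required":["steps"]}

```bash
mkdir -p pics
python3 - <<'E'
from plant import r
import cv2,numpy as np
s=r.get_state();print({k:np.round(v,3).tolist() for k,v in s.items()})
for n in("top","side"):
    d=r.get_image(n);cv2.imwrite(f"pics/{n}0.png",d["image"][:,:,::-1]);print(n,d["fx"],d["fy"],d["cx"],d["cy"],d["k1"],np.round(d["world_from_camera"],4).tolist())
E
```

```text
{'t': 0.0, 'q': [1.209, 0.291, -0.154, 1.127, 0.0, 1.431], 'qd': [0.0, -0.002, 0.001, 0.001, 0.003, -0.002], 'joint_torque': [0.001, -53.714, 33.137, 0.016, -0.0, 0.0], 'tcp_pos': [0.116, 0.512, 0.231], 'tcp_rot': [-0.349, -3.122, 0.002], 'ft_force': [-0.364, 0.152, -0.023], 'wrist_torque': [-0.005, 0.011, -0.078], 'grip_width': 1.002}
top 414.7148911952114 414.7148911952114 251.7396433914705 196.38201173655014 -0.09839486395041153 [[-0.0016, -0.9807, 0.1954, 0.3361], [-0.9997, -0.0035, -0.0256, -0.0364], [0.0258, -0.1953, -0.9804, 0.9736], [0.0, 0.0, 0.0, 1.0]]
side 499.33389375050456 499.33389375050456 250.67628174274196 201.3631755044855 -0.16841209719785238 [[0.9976, -0.0464, 0.0511, 0.4638], [-0.0686, -0.5826, 0.8098, -1.1111], [-0.0079, -0.8114, -0.5844, 0.8117], [0.0, 0.0, 0.0, 1.0]]
```

View pics/top0.png

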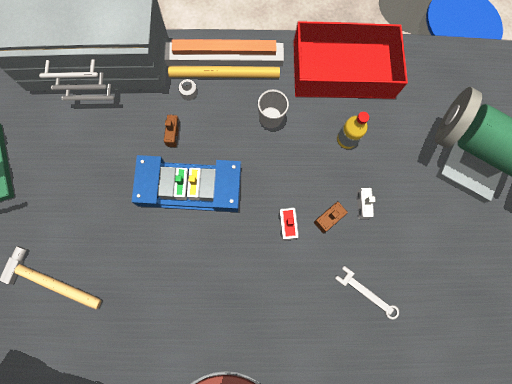

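View pics/side0.png

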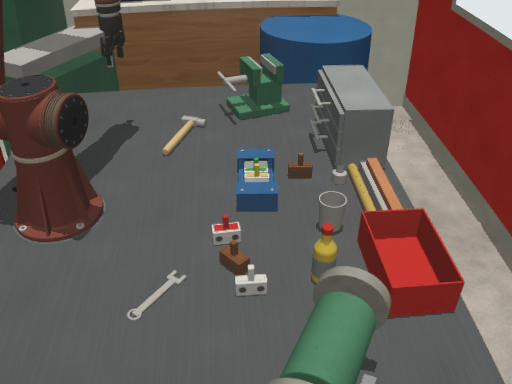

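```bash
cat > h.py <<'E'
from plant import r
import cv2,numpy as np
def rays(d):
    h,w=d["image"].shape[:2]
    K=np.array([[d["fx"],0,d["cx"]],[0,d["fy"],d["cy"]],[0,0,1.]])
    u,v=np.meshgrid(np.arange(w),np.arange(h))
    p=np.stack([u,v],-1).reshape(-1,1,2).astype(float)
    n=cv2.undistortPoints(p,K,np.array([d["k1"],0,0,0.]))
    return n.reshape(h,w,2)
def cloud(d):
    n=rays(d);z=d["range_z"]
    P=np.dstack([n[...,0]*z,n[...,1]*z,z]);T=d["world_from_camera"]
    W=P@T[:3,:3].T+T[:3,3];W[z<=0]=np.nan
    return W
def project(d,X):
    T=np.linalg.inv(d["world_from_camera"])
    K=np.array([[d["fx"],0,d["cx"]],[0,d["fy"],d["cy"]],[0,0,1.]])
    rv=cv2.Rodrigues(T[:3,:3])[0]
    return cv2.projectPoints(np.asarray(X,float).reshape(-1,1,3),rv,T[:3,3],K,np.array([d["k1"],0,0,0.]))[0].reshape(-1,2)
E
python3 - <<'E'
from h import *
for n,b in(("top",(120,100,390,260)),("side",(190,130,330,310))):
    d=r.get_image(n);W=cloud(d)
    np.savez(f"{n}.npz",W=W,img=d["image"])
    for q in("rack","jaw_green","jaw_yellow","jaw_red","jaw_white","end_left","end_right"):
        for m in r.masks_of(n,q)[:4]:
            P=W[m["mask"]];P=P[~np.isnan(P[:,0])]
            if len(P)<3: continue
            top=P[P[:,2]>P[:,2].max()-.006]
            print(n,q,round(m["score"],2),np.round(m["location"],0),m["mask"].sum(),"med",np.round(np.median(P,0),3),"top",np.round(top.mean(0),4),len(top))
    x0,y0,x1,y1=b
    c=d["image"][y0:y1,x0:x1,::-1];k=min(800//(x1-x0),600//(y1-y0))
    cv2.imwrite(f"pics/{n}_crop1.png",cv2.resize(c,None,fx=k,fy=k,interpolation=cv2.INTER_CUBIC))
E
```

```text
top rack 0.84 [185. 197.] 3261 med [0.542 0.092 0.055] top [0.5549 0.0887 0.057 ] 1312
top rack 0.42 [351. 130.] 710 med [ 0.666 -0.289  0.095] top [ 0.6752 -0.2971  0.149 ] 78
top jaw_green 0.86 [180. 184.] 383 med [0.548 0.101 0.047] top [0.5539 0.1036 0.0825] 32
top jaw_green 0.65 [169. 129.] 434 med [0.682 0.129 0.038] top [0.6879 0.1329 0.0742] 35
top jaw_yellow 0.8 [193. 184.] 323 med [0.547 0.072 0.047] top [0.5531 0.074  0.0835] 26
top jaw_yellow 0.23 [187. 201.] 3411 med [0.543 0.097 0.055] top [0.555  0.0887 0.057 ] 1326
top jaw_red 0.75 [287. 223.] 491 med [ 0.456 -0.141  0.039] top [ 0.4611 -0.1444  0.0748] 40
top jaw_red 0.72 [326. 218.] 476 med [ 0.473 -0.24   0.039] top [ 0.477  -0.2447  0.075 ] 36
top jaw_white 0.82 [363. 202.] 446 med [ 0.506 -0.323  0.039] top [ 0.5101 -0.3279  0.075 ] 37
top end_left 0.83 [166. 184.] 518 med [0.551 0.134 0.046] top [0.5526 0.1099 0.0807] 1
top end_right 0.66 [207. 184.] 488 med [0.549 0.044 0.047] top [0.5181 0.0268 0.0574] 2
side rack 0.85 [254. 187.] 1841 med [ 0.549 -0.005  0.051] top [0.554  0.1051 0.0847] 2
side rack 0.64 [255. 175.] 179 med [0.554 0.069 0.049] top [0.5539 0.0709 0.0839] 16
side jaw_green 0.95 [301. 166.] 437 med [0.688 0.122 0.029] top [0.6878 0.129  0.0769] 12
side jaw_green 0.58 [252. 169.] 76 med [0.547 0.098 0.049] top [0.5532 0.0948 0.0843] 1
side jaw_yellow 0.57 [256. 175.] 141 med [0.554 0.068 0.049] top [0.554  0.0678 0.0827] 12
side jaw_red 0.96 [231. 262.] 651 med [ 0.478 -0.256  0.038] top [ 0.4783 -0.2491  0.0771] 22
side jaw_red 0.87 [226. 232.] 643 med [ 0.461 -0.159  0.037] top [ 0.4615 -0.1481  0.0761] 27
side jaw_white 0.74 [250. 286.] 687 med [ 0.51  -0.34   0.036] top [ 0.5107 -0.3319  0.0757] 35
side end_left 0.57 [253. 166.] 116 med [0.548 0.132 0.048] top [0.5576 0.1332 0.049 ] 92
side end_right 0.63 [256. 180.] 96 med [0.554 0.049 0.048] top [0.5546 0.0482 0.0487] 85
```

View pics/top_crop1.png

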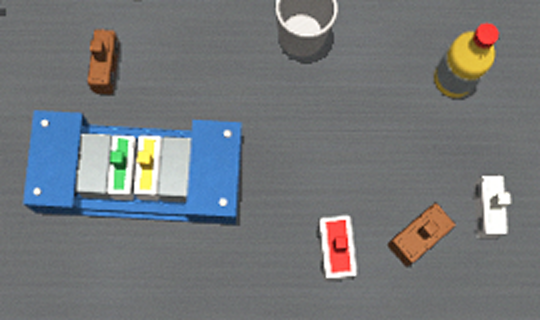

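Run:
```python
import numpy as np,cv2
for n in("top","side"):
    D=np.load(n+".npz");W=D["W"];img=D["img"].astype(int)
    ok=~np.isnan(W[...,0]);hsv=cv2.cvtColor(D["img"],cv2.COLOR_RGB2HSV)
    near=ok&(abs(W[...,0]-.55)<.09)&(abs(W[...,1]-.09)<.15)
    bl=near&(hsv[...,0]>95)&(hsv[...,0]<125)&(hsv[...,1]>120)
    hd=bl&(W[...,2]>.053)&(W[...,2]<.062)
    rc=cv2.minAreaRect((W[hd][:,:2]*1000).astype(np.float32));print(n,"rack hood rect",rc,hd.sum(), W[hd][:,2].mean())
    for nm,c,zt in(("green",(.553,.104),.084),("yellow",(.553,.072),.084),("red",(.461,-.146),.076),("white",(.51,-.33),.076)):
        m=ok&(np.hypot(W[...,0]-c[0],W[...,1]-c[1])<.03)
        if nm=="green": m&=(hsv[...,0]>40)&(hsv[...,0]<85)&(hsv[...,1]>120)
        if nm=="yellow": m&=(hsv[...,0]>20)&(hsv[...,0]<38)&(hsv[...,1]>120)
        t=m&(abs(W[...,2]-zt)<.006);P=W[t]
        print(n,nm,len(P),"stud mean",np.round(P.mean(0),4),"min",np.round(P.min(0),4),"max",np.round(P.max(0),4),"rect",cv2.minAreaRect((P[:,:2]*1000).astype(np.float32)))
    # block tops
    for nm,c,zt in(("red",(.461,-.146),.04),("white",(.51,-.33),.04)):
        t=ok&(np.hypot(W[...,0]-c[0],W[...,1]-c[1])<.05)&(abs(W[...,2]-zt)<.004);P=W[t]
        print(n,nm,"block",len(P),np.round(P.mean(0),4),cv2.minAreaRect((P[:,:2]*1000).astype(np.float32)))
```

```text
top rack hood rect ((554.0695190429688, 89.34515380859375), (240.42982482910156, 111.069580078125), 86.69306945800781) 2184 0.05597954978485564
top green 32 stud mean [0.5533 0.1035 0.0824] min [0.5477 0.0983 0.0799] max [0.5593 0.1099 0.0867] rect ((553.5223388671875, 104.17765045166016), (11.670306205749512, 11.572951316833496), 1.772125482559204)
top yellow 35 stud mean [0.5537 0.0734 0.0826] min [0.5476 0.0678 0.0791] max [0.5596 0.0814 0.0875] rect ((553.5447387695312, 74.60951232910156), (13.479347229003906, 11.89213752746582), 88.367919921875)
top red 43 stud mean [ 0.461  -0.1442  0.0746] min [ 0.4537 -0.1505  0.0703] max [ 0.4674 -0.1374  0.0782] rect ((460.5628356933594, -143.98330688476562), (13.724708557128906, 13.071532249450684), 0.5816154479980469)
top white 44 stud mean [ 0.5101 -0.3277  0.0745] min [ 0.5035 -0.3352  0.0703] max [ 0.5176 -0.3207  0.0781] rect ((510.566650390625, -327.92889404296875), (14.046407699584961, 14.521040916442871), 0.26632511615753174)
top red block 392 [ 0.46   -0.1435  0.0393] ((460.681640625, -144.41880798339844), (68.65028381347656, 35.6
[... 771 characters left out ...]
5 -0.1485  0.0753] min [ 0.4545 -0.156   0.0702] max [ 0.4689 -0.1375  0.0784] rect ((461.0523986816406, -146.91400146484375), (13.668499946594238, 18.95461654663086), 14.317319869995117)
side white 42 stud mean [ 0.5104 -0.3322  0.075 ] min [ 0.5037 -0.3397  0.0702] max [ 0.517  -0.3238  0.0778] rect ((510.15576171875, -331.5669860839844), (15.964859008789062, 12.897042274475098), 85.88037872314453)
side red block 240 [ 0.4614 -0.1503  0.0403] ((461.40496826171875, -146.12277221679688), (69.87670135498047, 40.850738525390625), 5.123265266418457)
side white block 245 [ 0.5102 -0.3326  0.04  ] ((513.5713500976562, -323.6270751953125), (60.12900161743164, 68.44424438476562), 68.45843505859375)
```

View pics/side_crop1.png

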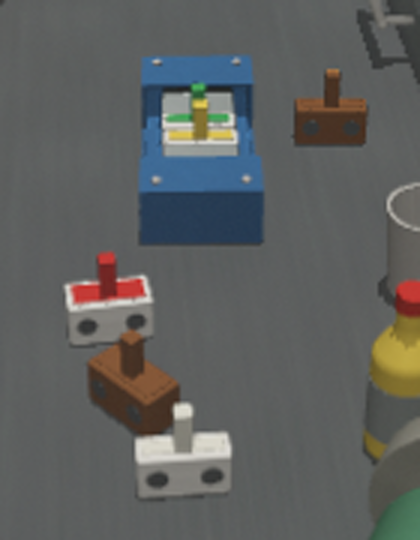

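```bash
cat >> h.py <<'E'
from scipy.spatial.transform import Rotation as Rn
def rot_for(yaw_deg): # tool z down, tool y at yaw
    a=np.radians(yaw_deg); y=np.array([np.cos(a),np.sin(a),0]);z=np.array([0,0,-1.]);x=np.cross(y,z)
    return Rn.from_matrix(np.stack([x,y,z],1))
def move(pos,yaw,p0=None,r0=None):
    s=r.get_state()
    p0=np.array(s["tcp_pos"] if p0 is None else p0);R0=Rn.from_rotvec(s["tcp_rot"]) if r0 is None else r0
    d=R0.inv().apply(np.array(pos)-p0);w=(R0.inv()*rot_for(yaw)).as_rotvec()
    print("shift",np.round(d,4).tolist(),"turn",np.round(w,4).tolist())
E
python3 - <<'E'
from h import *
move([.554,.1025,.16],-3.3)
E
```

```text
shift [-0.5177, -0.3026, 0.0713] turn [0.0, -0.0, 1.4056]
```

>>> step_arm --steps '[[[-0.5177, -0.3026, 0.0713, 0, 0, 1.4056, 1], [-0.5177, -0.3026, 0.0713, 0, 0, 1.4056, 1], [-0.5177, -0.3026, 0.0713, 0, 0, 1.4056, 1], [-0.5177, -0.3026, 0.0713, 0, 0, 1.4056, 1], [-0.5177, -0.3026, 0.0713, 0, 0, 1.4056, 1], [-0.5177, -0.3026, 0.0713, 0, 0, 1.4056, 1], [-0.5177, -0.3026, 0.0713, 0, 0, 1.4056, 1], [-0.5177, -0.3026, 0.0713, 0, 0, 1.4056, 1], [-0.5177, -0.3026, 0.0713, 0, 0, 1.4056, 1], [-0.5177, -0.3026, 0.0713, 0, 0, 1.4056, 1], [-0.5177, -0.3026, 0.0713, 0, 0, 1.4056, 1], [-0.5177, -0.3026, 0.0713, 0, 0, 1.4056, 1]]]'

```text
t: 2.4
tcp_pos: [0.5534, 0.1028, 0.1598]
tcp_rot: [-2.284, -2.156, 0.001]
ft_force: [-0.4, -0.4, -0.4]
grip_width: 1.001
```

Run:
```python
from h import *
s=r.get_state();R=Rn.from_rotvec(s["tcp_rot"]).as_matrix();print(np.round(R,3), np.round(s["q"],3), np.degrees(np.arctan2(R[1,1],R[0,1])))
move([.554,.1025,.054],-3.3)
for n,b in(("top",(120,100,280,220)),("side",(190,90,330,230))):
    d=r.get_image(n);x0,y0,x1,y1=b
    im=d["image"].copy();p=project(d,s["tcp_pos"])[0];cv2.circle(im,tuple(int(v) for v in np.round(p)),1,(255,0,255),-1)
    c=im[y0:y1,x0:x1,::-1];k=4
    cv2.imwrite(f"pics/{n}_2.png",cv2.resize(c,None,fx=k,fy=k,interpolation=cv2.INTER_CUBIC))
```

```text
[[ 0.058  0.998 -0.001]
 [ 0.998 -0.058  0.   ]
 [ 0.    -0.001 -1.   ]] [ 0.054  0.411 -0.171  0.989  0.     1.682] -3.3083911383203413
shift [-0.0003, 0.0007, 0.1058] turn [-0.001, -0.0002, -0.0001]
```

View pics/side_2.png

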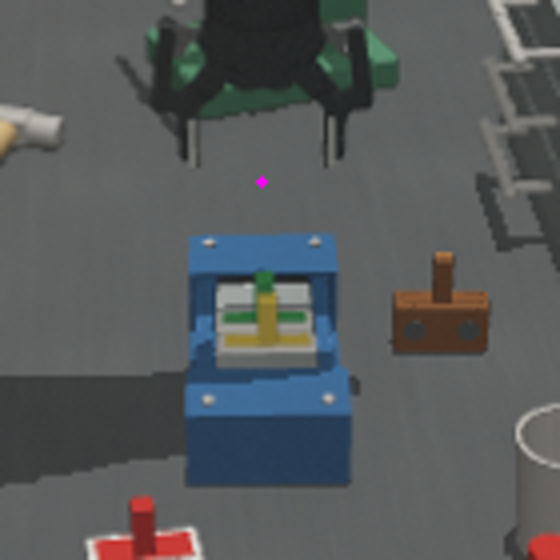

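View pics/top_2.png

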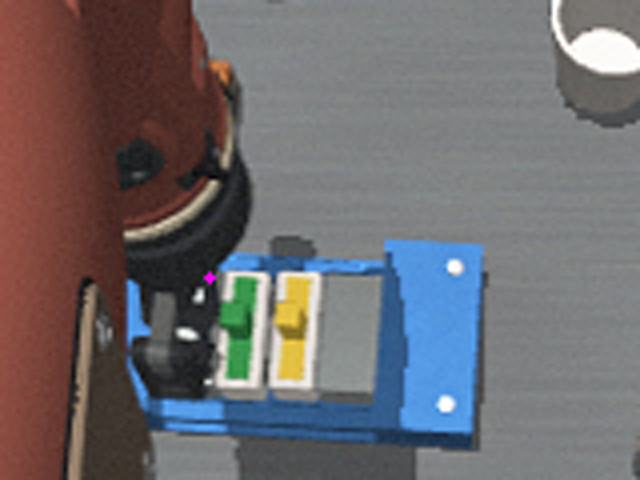

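>>> step_arm --steps '[[[0, 0.0005, 0.05, 0, 0, 0, 1], [0, 0.0005, 0.09, 0, 0, 0, 1], [0, 0.0005, 0.105, 0, 0, 0, 1], [0, 0.0005, 0.105, 0, 0, 0, 1], [0, 0.0005, 0.105, 0, 0, 0, 1]]]'

```text
t: 3.12
tcp_pos: [0.5556, 0.1028, 0.0566]
tcp_rot: [2.283, 2.156, 0.003]
ft_force: [-0.1, -0.1, -0.9]
grip_width: 1.001
```

Run:
```python
from h import *
s=r.get_state();print(s["tcp_pos"],s["ft_force"])
for n,b in(("side",(200,110,310,220)),):
    d=r.get_image(n);x0,y0,x1,y1=b
    im=d["image"].copy()
    c=im[y0:y1,x0:x1,::-1];k=5
    cv2.imwrite(f"pics/{n}_3.png",cv2.resize(c,None,fx=k,fy=k,interpolation=cv2.INTER_CUBIC))
```

```text
[0.55563303 0.10280232 0.05661413] [-0.05409004 -0.10966608 -0.88010888]
```

View pics/side_3.png

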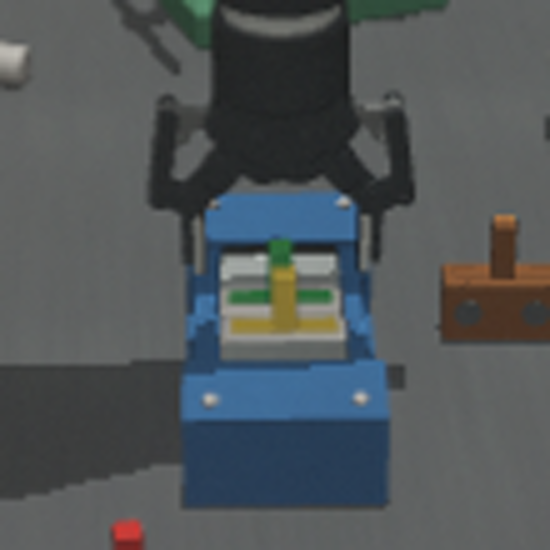

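>>> step_arm --steps '[[[0, 0, 0, 0, 0, 0, 0], [0, 0, 0, 0, 0, 0, 0], [0, 0, 0, 0, 0, 0, 0], [0, 0, 0, 0, 0, 0, 0], [0, 0, 0, 0, 0, 0, 0], [0, 0, 0, 0, 0, 0, 0], [0, 0, 0, 0, 0, 0, 0]]]' --squeeze 80

```text
t: 4.05
tcp_pos: [0.5548, 0.1025, 0.0552]
tcp_rot: [2.284, 2.156, 0.001]
ft_force: [-1.0, -0.4, 5.8]
grip_width: 0.147
```

Run:
```python
from h import *
s=r.get_state();print(s["tcp_pos"],s["ft_force"])
for n,b in(("side",(200,110,310,220)),):
    d=r.get_image(n);x0,y0,x1,y1=b
    im=d["image"].copy()
    c=im[y0:y1,x0:x1,::-1];k=5
    cv2.imwrite(f"pics/{n}_4.png",cv2.resize(c,None,fx=k,fy=k,interpolation=cv2.INTER_CUBIC))
```

```text
[0.5547598  0.10249836 0.05523332] [-1.02550142 -0.44901727  5.82089932]
```

View pics/side_4.png

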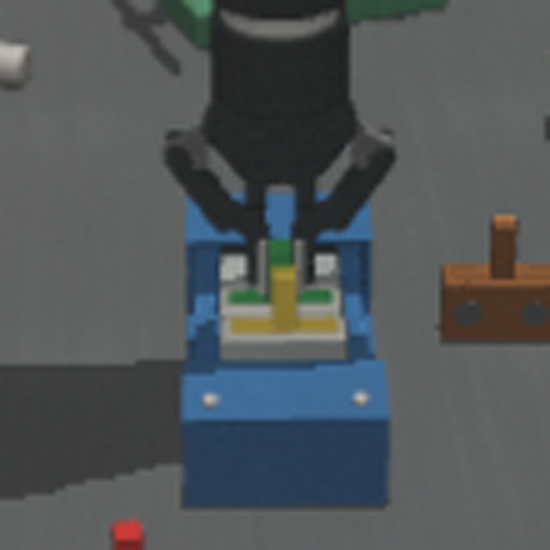

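>>> step_arm --steps '[[[0.0005, 0, -0.0003, 0, 0, 0, 0], [0.001, 0, -0.0003, 0, 0, 0, 0], [0.001, 0, -0.0003, 0, 0, 0, 0]]]' --squeeze 100

```text
t: 4.47
tcp_pos: [0.5547, 0.1033, 0.0553]
tcp_rot: [2.284, 2.156, -0.0]
ft_force: [-0.2, -1.9, 3.1]
grip_width: 0.147
```

>>> step_arm --steps '[[[0.0005, 0, 0, 0, 0, 0, 0], [0.001, 0, 0, 0, 0, 0, 0], [0.001, 0, 0, 0, 0, 0, 0]]]'

```text
t: 4.85
tcp_pos: [0.5546, 0.1045, 0.0553]
tcp_rot: [-2.284, -2.157, 0.0]
ft_force: [0.7, -2.6, 3.3]
grip_width: 0.142
```

>>> step_arm --steps '[[[0.0005, 0, 0, 0, 0, 0, 0], [0.001, 0, 0, 0, 0, 0, 0], [0.001, 0, 0, 0, 0, 0, 0]]]'

```text
t: 5.22
tcp_pos: [0.5547, 0.1056, 0.0553]
tcp_rot: [-2.284, -2.157, -0.0]
ft_force: [0.4, -1.6, 3.0]
grip_width: 0.14
```

>>> step_arm --steps '[[[0.0007, 0, 0, 0, 0, 0, 0], [0.0014, 0, 0, 0, 0, 0, 0], [0.002, 0, 0, 0, 0, 0, 0]]]'

```text
t: 5.6
tcp_pos: [0.5548, 0.1075, 0.0553]
tcp_rot: [-2.284, -2.157, -0.0]
ft_force: [-0.7, -1.3, 3.1]
grip_width: 0.14
```

>>> step_arm --steps '[[[0.0007, 0, 0, 0, 0, 0, 0], [0.0014, 0, 0, 0, 0, 0, 0], [0.002, 0, 0, 0, 0, 0, 0]]]'

```text
t: 5.98
tcp_pos: [0.5549, 0.1085, 0.0553]
tcp_rot: [2.284, 2.155, -0.003]
ft_force: [-1.5, -8.5, 4.6]
grip_width: 0.142
```

>>> step_arm --steps '[[[0.0005, 0, 0, 0, 0, 0, 0], [0.0005, 0, 0, 0, 0, 0, 0]]]'

```text
t: 6.22
tcp_pos: [0.5549, 0.1085, 0.0553]
tcp_rot: [2.284, 2.154, -0.004]
ft_force: [0.1, -9.2, 4.1]
grip_width: 0.143
```

>>> step_arm --steps '[[[0.0006, 0, 0, 0, 0, 0, 0], [0.0006, 0, 0, 0, 0, 0, 0]]]'

```text
t: 6.48
tcp_pos: [0.5549, 0.1086, 0.0554]
tcp_rot: [2.284, 2.153, -0.005]
ft_force: [-1.1, -11.2, 5.5]
grip_width: 0.142
```

>>> step_arm --steps '[[[-0.0015, 0, 0, 0, 0, 0, 0], [-0.0015, 0, 0, 0, 0, 0, 0], [-0.0015, 0, -0.0005, 0, 0, 0, 0.5], [-0.0015, 0, -0.0005, 0, 0, 0, 0.5], [-0.0015, 0, -0.0005, 0, 0, 0, 0.5], [-0.0015, 0, -0.0005, 0, 0, 0, 0.5]]]'

```text
t: 7.22
tcp_pos: [0.5548, 0.1093, 0.0557]
tcp_rot: [-2.284, -2.157, -0.0]
ft_force: [-0.7, -0.0, -0.3]
grip_width: 0.501
```

Run:
```python
from h import *
s=r.get_state();print(s["tcp_pos"],s["ft_force"])
for n,b in(("side",(200,110,310,220)),("top",(130,130,250,230))):
    d=r.get_image(n);x0,y0,x1,y1=b
    im=d["image"].copy()
    c=im[y0:y1,x0:x1,::-1];k=5
    cv2.imwrite(f"pics/{n}_5.png",cv2.resize(c,None,fx=k,fy=k,interpolation=cv2.INTER_CUBIC))
```

```text
[0.55483631 0.10926528 0.05573036] [-0.71530885 -0.04338964 -0.31002746]
```

View pics/side_5.png

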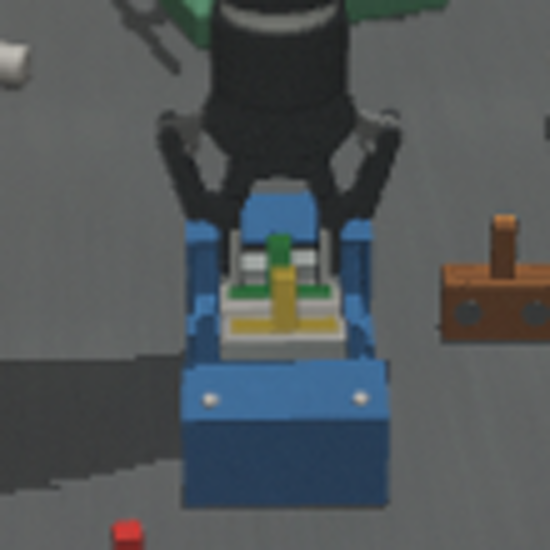

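View pics/top_5.png

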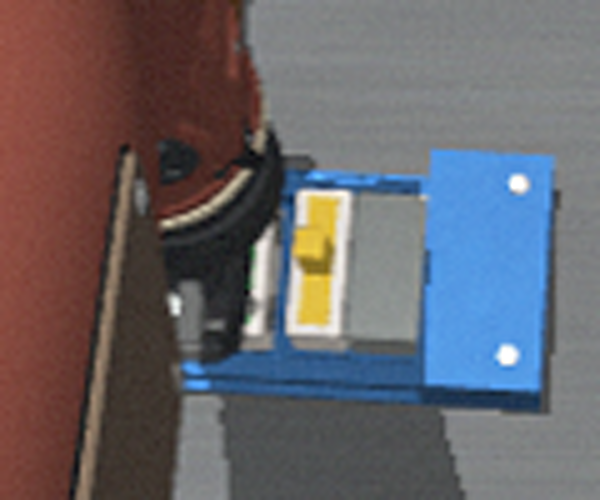

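>>> step_arm --steps '[[[-0.02, 0, 0, 0, 0, 0, 0.5], [-0.036, 0, 0, 0, 0, 0, 0.5], [-0.036, 0, 0, 0, 0, 0, 0.5], [-0.036, 0, 0, 0, 0, 0, 0.5]]]'

```text
t: 7.82
tcp_pos: [0.5529, 0.0729, 0.0559]
tcp_rot: [-2.285, -2.156, -0.0]
ft_force: [-0.2, 0.0, -0.9]
grip_width: 0.504
```

Run:
```python
from h import *
s=r.get_state();print(s["tcp_pos"],s["ft_force"])
for n,b in(("side",(200,110,310,220)),("top",(130,130,250,230))):
    d=r.get_image(n);x0,y0,x1,y1=b
    im=d["image"].copy()
    c=im[y0:y1,x0:x1,::-1];k=5
    cv2.imwrite(f"pics/{n}_6.png",cv2.resize(c,None,fx=k,fy=k,interpolation=cv2.INTER_CUBIC))
```

```text
[0.55290629 0.07291618 0.05587003] [-0.24625968  0.01951784 -0.87104283]
```

View pics/side_6.png

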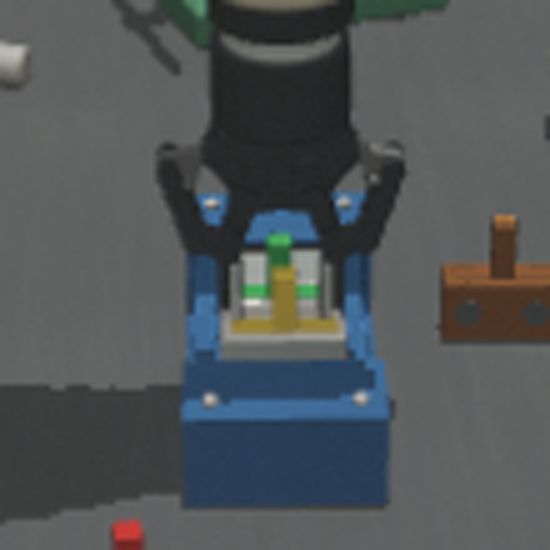

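View pics/top_6.png

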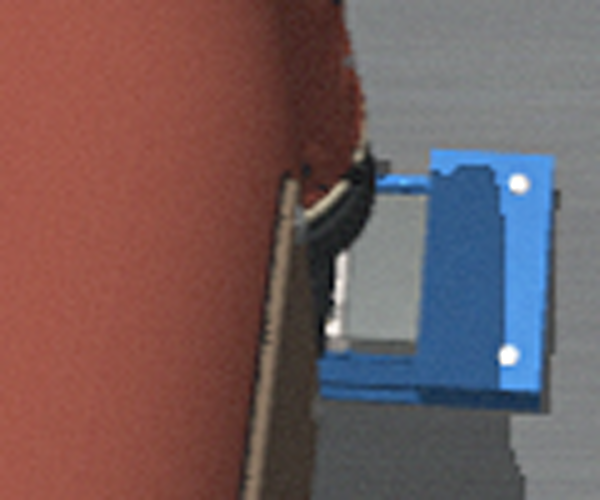

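>>> step_arm --steps '[[[0, 0, 0, 0, 0, 0, 0], [0, 0, 0, 0, 0, 0, 0], [0, 0, 0, 0, 0, 0, 0], [0, 0, 0, 0, 0, 0, 0], [0, 0, 0, 0, 0, 0, 0]]]' --squeeze 100

```text
t: 8.55
tcp_pos: [0.5531, 0.0734, 0.0561]
tcp_rot: [2.284, 2.157, 0.001]
ft_force: [-0.3, 0.7, 4.8]
grip_width: 0.143
```

Run:
```python
from h import *
s=r.get_state();print(s["tcp_pos"],s["ft_force"])
for n,b in(("side",(200,110,310,220)),):
    d=r.get_image(n);x0,y0,x1,y1=b
    im=d["image"].copy()
    c=im[y0:y1,x0:x1,::-1];k=5
    cv2.imwrite(f"pics/{n}_7.png",cv2.resize(c,None,fx=k,fy=k,interpolation=cv2.INTER_CUBIC))
```

```text
[0.55308783 0.07336559 0.05610551] [-0.28343102  0.71371688  4.80929059]
```

View pics/side_7.png

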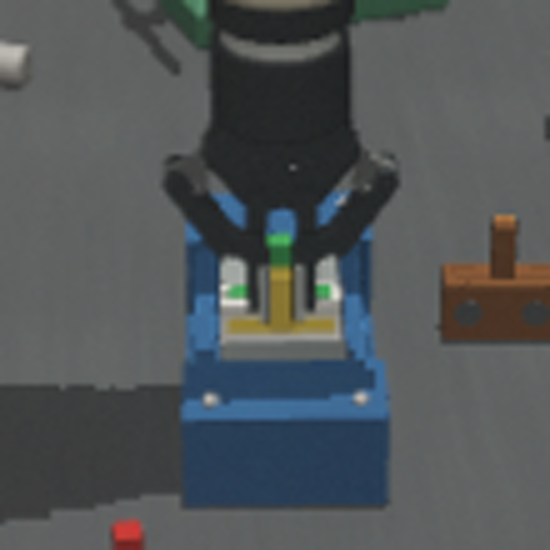

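>>> step_arm --steps '[[[-0.001, 0, -0.0003, 0, 0, 0, 0], [-0.002, 0, -0.0003, 0, 0, 0, 0], [-0.003, 0, -0.0003, 0, 0, 0, 0]]]'

```text
t: 8.98
tcp_pos: [0.5527, 0.0701, 0.0561]
tcp_rot: [-2.284, -2.157, -0.0]
ft_force: [0.3, 2.4, 2.7]
grip_width: 0.142
```

>>> step_arm --steps '[[[-0.001, 0, 0, 0, 0, 0, 0], [-0.002, 0, 0, 0, 0, 0, 0], [-0.003, 0, 0, 0, 0, 0, 0]]]'

```text
t: 9.35
tcp_pos: [0.5525, 0.0671, 0.0561]
tcp_rot: [2.284, 2.157, 0.0]
ft_force: [0.2, 1.5, 2.0]
grip_width: 0.142
```

>>> step_arm --steps '[[[-0.001, 0, 0, 0, 0, 0, 0], [-0.002, 0, 0, 0, 0, 0, 0], [-0.003, 0, 0, 0, 0, 0, 0]]]'

```text
t: 9.72
tcp_pos: [0.5523, 0.0641, 0.0561]
tcp_rot: [-2.285, -2.156, -0.0]
ft_force: [0.1, 1.6, 1.8]
grip_width: 0.138
```

>>> step_arm --steps '[[[-0.001, 0, 0, 0, 0, 0, 0], [-0.002, 0, 0, 0, 0, 0, 0], [-0.003, 0, 0, 0, 0, 0, 0]]]'

```text
t: 10.1
tcp_pos: [0.5522, 0.0611, 0.0561]
tcp_rot: [2.284, 2.157, 0.0]
ft_force: [-0.0, 1.0, 2.6]
grip_width: 0.143
```

>>> step_arm --steps '[[[-0.001, 0, 0, 0, 0, 0, 0], [-0.002, 0, 0, 0, 0, 0, 0], [-0.003, 0, 0, 0, 0, 0, 0]]]'

```text
t: 10.48
tcp_pos: [0.552, 0.0581, 0.0561]
tcp_rot: [-2.284, -2.157, -0.0]
ft_force: [0.2, 1.9, 2.5]
grip_width: 0.142
```

>>> step_arm --steps '[[[-0.001, 0, 0, 0, 0, 0, 0], [-0.002, 0, 0, 0, 0, 0, 0], [-0.003, 0, 0, 0, 0, 0, 0]]]'

```text
t: 10.85
tcp_pos: [0.5518, 0.0551, 0.0561]
tcp_rot: [2.284, 2.157, 0.0]
ft_force: [-0.4, 1.3, 2.4]
grip_width: 0.138
```

>>> step_arm --steps '[[[-0.001, 0, 0, 0, 0, 0, 0], [-0.002, 0, 0, 0, 0, 0, 0], [-0.003, 0, 0, 0, 0, 0, 0]]]'

```text
t: 11.22
tcp_pos: [0.5516, 0.0521, 0.0561]
tcp_rot: [-2.285, -2.157, 0.0]
ft_force: [1.0, 2.5, 2.8]
grip_width: 0.14
```

>>> step_arm --steps '[[[-0.001, 0, 0, 0, 0, 0, 0], [-0.002, 0, 0, 0, 0, 0, 0], [-0.003, 0, 0, 0, 0, 0, 0]]]'

```text
t: 11.6
tcp_pos: [0.5515, 0.0491, 0.0561]
tcp_rot: [2.285, 2.157, 0.0]
ft_force: [-0.0, 1.8, 3.9]
grip_width: 0.146
```

>>> step_arm --steps '[[[-0.0007, 0, 0, 0, 0, 0, 0], [-0.0014, 0, 0, 0, 0, 0, 0], [-0.002, 0, 0, 0, 0, 0, 0]]]'

```text
t: 11.98
tcp_pos: [0.5514, 0.0472, 0.0561]
tcp_rot: [-2.284, -2.157, -0.0]
ft_force: [0.2, 2.1, 3.2]
grip_width: 0.143
```

>>> step_arm --steps '[[[-0.0007, 0, 0, 0, 0, 0, 0], [-0.0014, 0, 0, 0, 0, 0, 0], [-0.0014, 0, 0, 0, 0, 0, 0]]]'

```text
t: 12.35
tcp_pos: [0.5513, 0.0457, 0.0561]
tcp_rot: [2.285, 2.156, -0.0]
ft_force: [0.2, 0.9, 3.1]
grip_width: 0.138
```

>>> step_arm --steps '[[[-0.0007, 0, 0, 0, 0, 0, 0], [-0.0014, 0, 0, 0, 0, 0, 0], [-0.0014, 0, 0, 0, 0, 0, 0]]]'

```text
t: 12.72
tcp_pos: [0.5512, 0.0443, 0.0561]
tcp_rot: [2.285, 2.156, -0.0]
ft_force: [-0.5, 1.0, 2.4]
grip_width: 0.142
```

>>> step_arm --steps '[[[-0.0007, 0, 0, 0, 0, 0, 0], [-0.0014, 0, 0, 0, 0, 0, 0], [-0.0014, 0, 0, 0, 0, 0, 0]]]'

```text
t: 13.1
tcp_pos: [0.5511, 0.0437, 0.0561]
tcp_rot: [-2.283, -2.156, -0.002]
ft_force: [0.0, 5.8, 2.9]
grip_width: 0.144
```

>>> step_arm --steps '[[[-0.0008, 0, 0, 0, 0, 0, 0], [-0.0008, 0, 0, 0, 0, 0, 0]]]'

```text
t: 13.35
tcp_pos: [0.5511, 0.0436, 0.0562]
tcp_rot: [-2.282, -2.156, -0.004]
ft_force: [0.7, 9.2, 3.9]
grip_width: 0.145
```

>>> step_arm --steps '[[[0.0013, 0, 0, 0, 0, 0, 0], [0.0013, 0, 0, 0, 0, 0, 0], [0.0013, 0, -0.0005, 0, 0, 0, 0.6], [0.0013, 0, -0.0005, 0, 0, 0, 0.6], [0.0013, 0, -0.0005, 0, 0, 0, 0.6], [0.0013, 0, -0.0005, 0, 0, 0, 0.6], [0.0013, 0, -0.04, 0, 0, 0, 0.6], [0.0013, 0, -0.1, 0, 0, 0, 0.6], [0.0013, 0, -0.1, 0, 0, 0, 0.6]]]'

```text
t: 14.48
tcp_pos: [0.5541, 0.0433, 0.1606]
tcp_rot: [2.28, 2.153, 0.008]
ft_force: [0.6, -0.4, -0.1]
grip_width: 0.603
```

Run:
```python
from h import *
s=r.get_state();print(s["tcp_pos"],s["ft_force"],s["q"])
move([.461,-.1455,.15],4.9)
```

```text
[0.55410738 0.04329341 0.16055044] [ 0.57733123 -0.40429517 -0.14287416] [-5.34913165e-02  3.90744555e-01 -2.00874241e-01  9.71355753e-01
 -1.31834429e-04  1.57488997e+00]
shift [-0.1938, -0.0822, 0.0099] turn [0.0078, 0.0007, -0.1431]
```

>>> step_arm --steps '[[[-0.06, -0.025, 0, 0, 0, -0.143, 0.6], [-0.12, -0.05, 0, 0, 0, -0.143, 0.6], [-0.17, -0.07, 0, 0, 0, -0.143, 0.6], [-0.194, -0.0805, 0.005, 0, 0, -0.143, 0.6], [-0.194, -0.0805, 0.005, 0, 0, -0.143, 0.6], [-0.194, -0.0805, 0.005, 0, 0, -0.143, 0.6], [-0.194, -0.0805, 0.005, 0, 0, -0.143, 0.6]]]'

```text
t: 15.35
tcp_pos: [0.46, -0.1447, 0.151]
tcp_rot: [-2.123, -2.316, -0.0]
ft_force: [-0.7, 0.1, -0.3]
grip_width: 0.602
```

```bash
cat >> h.py <<'E'
def rackmeas(tag):
    out={}
    for n in("top","side"):
        d=r.get_image(n);W=cloud(d);hsv=cv2.cvtColor(d["image"],cv2.COLOR_RGB2HSV)
        ok=~np.isnan(W[...,0]);near=ok&(abs(W[...,0]-.553)<.07)&(abs(W[...,1]-.088)<.13)
        for nm,lo,hi in(("green",40,85),("yellow",20,38)):
            m=near&(hsv[...,0]>lo)&(hsv[...,0]<hi)&(hsv[...,1]>120)
            for lab,zz,tol in(("stud",.084,.005),("blk",.048,.004)):
                P=W[m&(abs(W[...,2]-zz)<tol)]
                if len(P)>5:
                    rc=cv2.minAreaRect((P[:,:2]*1000).astype(np.float32));print(tag,n,nm,lab,len(P),np.round(P.mean(0),4),"rect",np.round(rc[0],1),np.round(rc[1],1),round(rc[2],1))
        if n=="top": np.savez("last_top.npz",W=W,img=d["image"])
        cv2.imwrite(f"pics/{n}_{tag}.png",d["image"][:,:,::-1])
        yield d,W
E
python3 - <<'E'
from h import *
s=r.get_state();print(s["tcp_pos"],s["ft_force"])
for d,W in rackmeas("A"): pass
move([.461,-.1455,.15],4.9)
E
python3 -c "
import cv2
a=cv2.imread('pics/top_A.png')[120:260,120:340];cv2.imwrite('pics/top_A2.png',cv2.resize(a,None,fx=3.6,fy=3.6,interpolation=2))
a=cv2.imread('pics/side_A.png')[110:270,190:320];cv2.imwrite('pics/side_A2.png',cv2.resize(a,None,fx=3.6,fy=3.6,interpolation=2))"
```

```text
[ 0.46002677 -0.14466508  0.15104649] [-0.69537245  0.10957595 -0.30211686]
A top green stud 34 [0.554  0.1087 0.0828] rect [554.4 108.8] [13.4 11.2] 2.4
A top green blk 82 [0.5547 0.1093 0.0475] rect [555.9 112.6] [17.7 56.8] 87.2
A top yellow stud 32 [0.5498 0.0435 0.0825] rect [550.5  44. ] [10.9 14.1] 86.3
A top yellow blk 84 [0.5494 0.0437 0.0477] rect [551.7  43.9] [11.9 57.5] 87.0
A side green stud 18 [0.5542 0.1061 0.0831] rect [554.2 107.5] [15.6 11.4] 85.5
A side green blk 22 [0.5624 0.1109 0.049 ] rect [560.2 110.9] [10.6 46.4] 87.7
A side yellow stud 20 [0.5523 0.0405 0.0829] rect [551.9  41.8] [15. 11.] 85.4
A side yellow blk 44 [0.5547 0.046  0.0494] rect [554.   70.6] [68.5 55.7] 85.8
shift [-0.0008, 0.0009, 0.0011] turn [0.0001, -0.0, 0.0014]
```

View pics/top_A2.png

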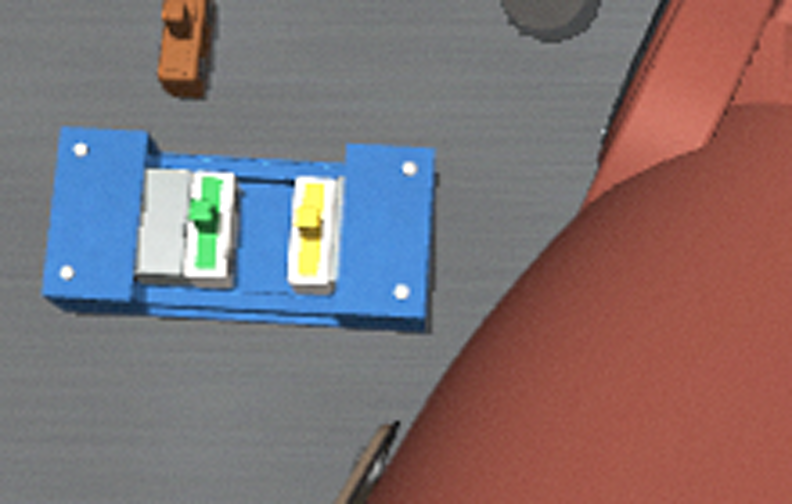

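View pics/side_A2.png

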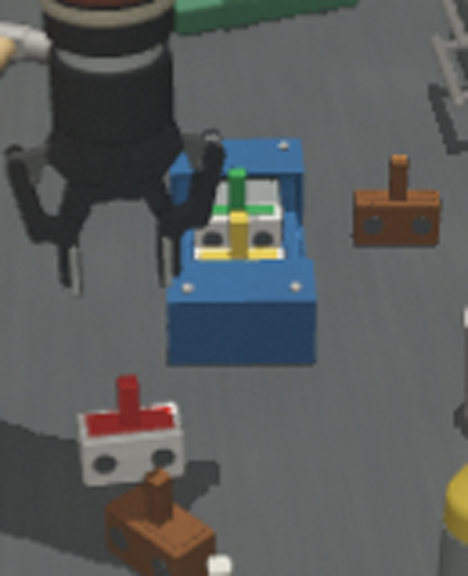

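The wanted jaw is the red-topped one with the red stud, at top-view (289,222). The brown look-alikes at (331,216) and (172,130) and the white-stud jaw at (367,202) don't fit. The enlarged crops confirm this.

>>> step_arm --steps '[[[0, 0.0007, 0.04, 0, 0, 0.001, 0.6], [0, 0.0007, 0.08, 0, 0, 0.001, 0.6], [0, 0.0007, 0.1, 0, 0, 0.001, 0.6], [0, 0.0007, 0.1035, 0, 0, 0.001, 0.6], [0, 0.0007, 0.1035, 0, 0, 0.001, 0.6], [0, 0.0007, 0.1035, 0, 0, 0.001, 0.6]]]'

```text
t: 16.2
tcp_pos: [0.4611, -0.1458, 0.0486]
tcp_rot: [2.124, 2.312, 0.001]
ft_force: [0.7, -0.4, -0.1]
grip_width: 0.6
```

Run:
```python
from h import *
s=r.get_state();print(s["tcp_pos"],s["ft_force"])
d=r.get_image("side");c=d["image"][160:270,170:300,::-1];cv2.imwrite("pics/side_B.png",cv2.resize(c,None,fx=5,fy=5,interpolation=2))
```

```text
[ 0.46111451 -0.14576872  0.04856727] [ 0.74038635 -0.37045048 -0.07034788]
```

View pics/side_B.png

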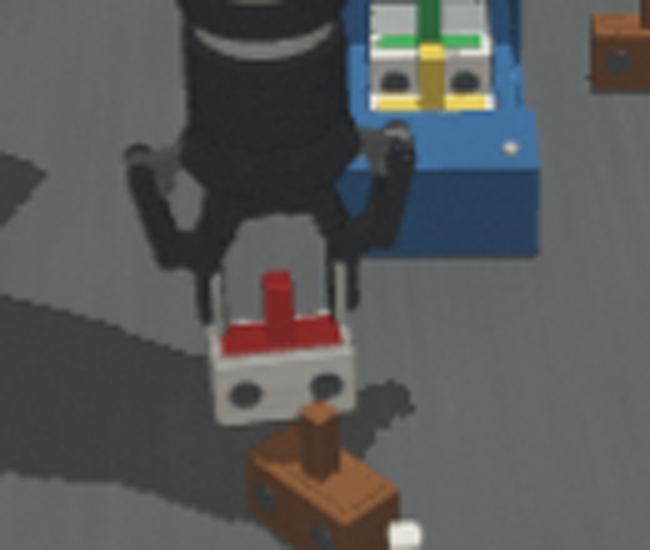

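>>> step_arm --steps '[[[0, 0, 0, 0, 0, 0, 0.6], [0, 0, 0, 0, 0, 0, 0], [0, 0, 0, 0, 0, 0, 0], [0, 0, 0, 0, 0, 0, 0], [0, 0, 0, 0, 0, 0, 0], [0, 0, 0, 0, 0, 0, 0]]]' --squeeze 100

```text
t: 17.0
tcp_pos: [0.4605, -0.1456, 0.0479]
tcp_rot: [2.126, 2.313, 0.0]
ft_force: [-0.2, 0.2, 4.8]
grip_width: 0.145
```

>>> step_arm --steps '[[[0, 0, -0.03, 0, 0, 0, 0], [0, 0, -0.08, 0, 0, 0, 0], [0, 0, -0.1, 0, 0, 0, 0], [0, 0, -0.1, 0, 0, 0, 0], [0, 0, -0.1, 0, 0, 0, 0]]]'

```text
t: 17.62
tcp_pos: [0.4595, -0.1451, 0.1463]
tcp_rot: [-2.124, -2.312, 0.001]
ft_force: [0.0, -0.6, -4.4]
grip_width: 0.141
```

Run:
```python
from h import *
s=r.get_state();print(s["tcp_pos"],s["ft_force"])
# rack axis pt: gap center
move([.5525,.0763,.15],-3.3)
d=r.get_image("side");c=d["image"][90:270,170:330,::-1];cv2.imwrite("pics/side_C.png",cv2.resize(c,None,fx=3.3,fy=3.3,interpolation=2))
```

```text
[ 0.4594625  -0.14510844  0.14634924] [ 0.03638431 -0.63193895 -4.43928174]
shift [0.2128, 0.1114, -0.0036] turn [-0.0018, -0.0009, 0.142]
```

View pics/side_C.png

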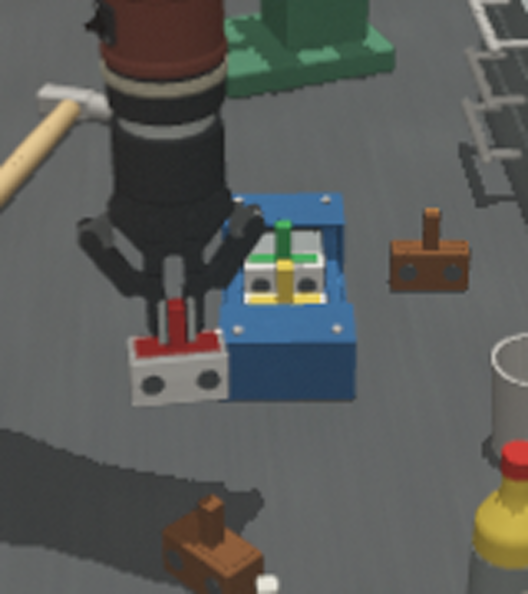

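Run:
```python
from h import *
move([.553,.0751,.15],-3.3)
```

```text
shift [0.2115, 0.1119, -0.0038] turn [-0.0023, -0.0012, 0.142]
```

>>> step_arm --steps '[[[0.04, 0.02, -0.003, 0, 0, 0.03, 0], [0.08, 0.042, -0.003, 0, 0, 0.06, 0], [0.12, 0.063, -0.003, 0, 0, 0.09, 0], [0.16, 0.085, -0.003, 0, 0, 0.12, 0], [0.19, 0.101, -0.003, 0, 0, 0.142, 0], [0.2115, 0.1119, -0.003, 0, 0, 0.142, 0], [0.2115, 0.1119, -0.003, 0, 0, 0.142, 0], [0.2115, 0.1119, -0.003, 0, 0, 0.142, 0], [0.2115, 0.1119, -0.003, 0, 0, 0.142, 0]]]'

```text
t: 18.8
tcp_pos: [0.5535, 0.0739, 0.1502]
tcp_rot: [-2.285, -2.155, 0.001]
ft_force: [-0.6, 0.2, -3.0]
grip_width: 0.143
```

Run:
```python
from h import *
s=r.get_state();print(s["tcp_pos"],s["ft_force"])
move([.553,.0751,.15],-3.3)
for n,b in(("top",(130,130,250,230)),("side",(200,90,310,220))):
    d=r.get_image(n);x0,y0,x1,y1=b
    W=cloud(d);hsv=cv2.cvtColor(d["image"],cv2.COLOR_RGB2HSV)
    m=((hsv[...,0]<8)|(hsv[...,0]>172))&(hsv[...,1]>180)&(abs(W[...,0]-.553)<.05)&(abs(W[...,1]-.0755)<.03)&(abs(W[...,2]-.142)<.006)
    P=W[m]
    if len(P)>5: print(n,len(P),P.mean(0),cv2.minAreaRect((P[:,:2]*1000).astype(np.float32)))
    m=((hsv[...,0]<8)|(hsv[...,0]>172))&(hsv[...,1]>180)&(abs(W[...,0]-.553)<.05)&(abs(W[...,1]-.0755)<.03)&(abs(W[...,2]-.178)<.006)
    P=W[m]
    if len(P)>5: print(n,"stud",len(P),P.mean(0),cv2.minAreaRect((P[:,:2]*1000).astype(np.float32)))
    c=d["image"][y0:y1,x0:x1,::-1];cv2.imwrite(f"pics/{n}_D.png",cv2.resize(c,None,fx=4.5,fy=4.5,interpolation=2))
```

```text
[0.55349021 0.07387383 0.15020459] [-0.58844953  0.16338616 -3.03435546]
shift [0.0012, -0.0006, 0.0002] turn [-0.0009, 0.0002, -0.001]
top 25 [0.53870913 0.06684019 0.14193591] ((544.0997924804688, 66.10800170898438), (4.721325874328613, 38.509220123291016), 81.69184112548828)
side 32 [0.55918435 0.07415761 0.14371074] ((555.9466552734375, 77.63516998291016), (21.757579803466797, 52.501224517822266), 89.63164520263672)
side stud 6 [0.55509168 0.06855973 0.17740941] ((555.1185913085938, 69.56592559814453), (1.8595223426818848, 12.721142768859863), 20.416568756103516)
```

View pics/side_D.png

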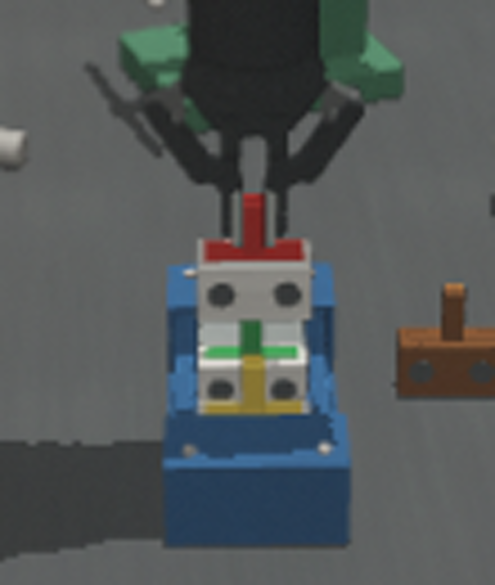

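View pics/top_D.png

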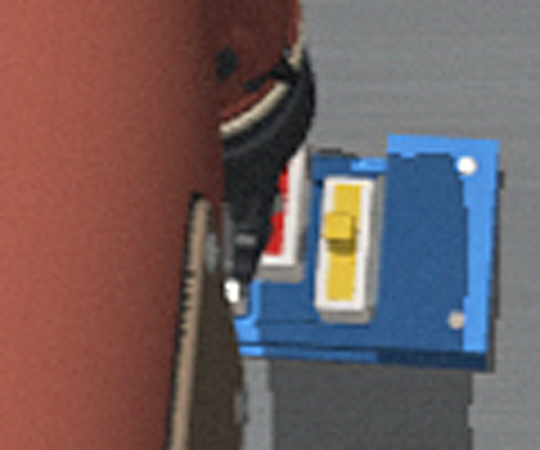

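>>> step_arm --steps '[[[0.001, -0.0005, 0.015, 0, 0, -0.001, 0], [0.001, -0.0005, 0.035, 0, 0, -0.001, 0], [0.001, -0.0005, 0.045, 0, 0, -0.001, 0], [0.001, -0.0005, 0.045, 0, 0, -0.001, 0], [0.001, -0.0005, 0.045, 0, 0, -0.001, 0], [0.001, -0.0005, 0.045, 0, 0, -0.001, 0]]]'

```text
t: 19.65
tcp_pos: [0.554, 0.0757, 0.1062]
tcp_rot: [2.283, 2.157, 0.001]
ft_force: [-0.1, -0.1, -2.9]
grip_width: 0.143
```

Run:
```python
from h import *
s=r.get_state();print(s["tcp_pos"],s["ft_force"])
move([.553,.0751,.105],-3.3)
c0=np.array([.553,.0755]);th=np.radians(-3.3);ey=np.array([-np.sin(th),np.cos(th)])
for n,b in(("top",(130,130,250,230)),("side",(200,90,310,220))):
    d=r.get_image(n);x0,y0,x1,y1=b
    W=cloud(d)
    ht=s["tcp_pos"][2]-.008
    v=(W[...,:2]-c0)@ey;u=(W[...,:2]-c0)@np.array([np.cos(th),np.sin(th)])
    m=(abs(u)<.033)&(abs(v)<.03)&(abs(W[...,2]-ht)<.004)
    print(n,m.sum(),"v range red top",np.percentile(v[m],[1,5,50,95,99]) if m.sum() else 0, "u",np.percentile(u[m],[1,50,99]) if m.sum() else 0)
    m2=(abs(u)<.05)&(abs(W[...,2]-.048)<.004)&(v<-.005)&(v>-.06)&(d["image"].astype(int)[...,2]<d["image"].astype(int)[...,0]*1.6)
    print("   yellow blk top v",np.percentile(v[m2],[1,50,95,99]) if m2.sum() else 0,m2.sum())
    c=d["image"][y0:y1,x0:x1,::-1];cv2.imwrite(f"pics/{n}_E.png",cv2.resize(c,None,fx=4.5,fy=4.5,interpolation=2))
```

```text
[0.55404689 0.07570634 0.10621705] [-0.11549183 -0.12833684 -2.8510807 ]
shift [-0.0007, -0.001, 0.0012] turn [0.0012, -0.0, 0.001]
top 94 v range red top [-0.01635347 -0.01599882 -0.01163672 -0.00565256 -0.00494082] u [-0.03263653 -0.01446984  0.01506148]
   yellow blk top v [-0.04910367 -0.03482572 -0.01979877 -0.01850375] 308
side 150 v range red top [-0.02198722 -0.01972044 -0.00907569  0.00852951  0.0125866 ] u [-3.17011751e-02 -1.85279977e-05  3.24542733e-02]
   yellow blk top v [-0.04094623 -0.02938921 -0.0210857  -0.01916069] 60
```

View pics/side_E.png

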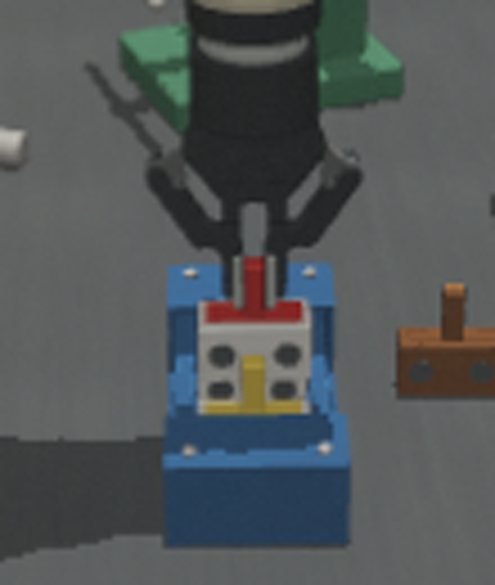

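View pics/top_E.png

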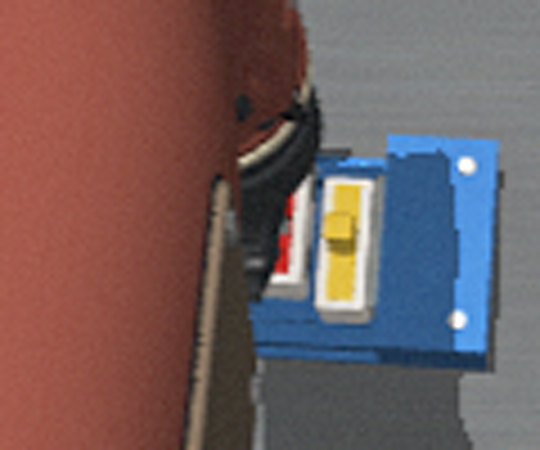

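>>> step_arm --steps '[[[-0.0005, -0.0003, 0.003, 0, 0, 0, 0], [-0.0005, -0.0003, 0.006, 0, 0, 0, 0], [-0.0005, -0.0003, 0.007, 0, 0, 0, 0], [-0.0005, -0.0003, 0.007, 0, 0, 0, 0]]]'

```text
t: 20.25
tcp_pos: [0.5531, 0.0752, 0.0985]
tcp_rot: [-2.283, -2.157, 0.0]
ft_force: [0.6, 0.2, -2.9]
grip_width: 0.144
```

>>> step_arm --steps '[[[0, 0, 0.001, 0, 0, 0, 0], [0, 0, 0.002, 0, 0, 0, 0], [0, 0, 0.003, 0, 0, 0, 0]]]'

```text
t: 20.62
tcp_pos: [0.5532, 0.0752, 0.0955]
tcp_rot: [2.283, 2.158, -0.0]
ft_force: [-1.2, 0.3, -3.2]
grip_width: 0.142
```

>>> step_arm --steps '[[[0, 0, 0.0008, 0, 0, 0, 0], [0, 0, 0.0016, 0, 0, 0, 0], [0, 0, 0.0024, 0, 0, 0, 0]]]'

```text
t: 21.0
tcp_pos: [0.5532, 0.0752, 0.0931]
tcp_rot: [-2.283, -2.158, 0.0]
ft_force: [0.2, -0.8, -3.5]
grip_width: 0.143
```

>>> step_arm --steps '[[[0, 0, 0.0008, 0, 0, 0, 0], [0, 0, 0.0016, 0, 0, 0, 0], [0, 0, 0.0024, 0, 0, 0, 0]]]'

```text
t: 21.38
tcp_pos: [0.5532, 0.0752, 0.0908]
tcp_rot: [-2.283, -2.158, 0.0]
ft_force: [0.4, -0.4, -2.8]
grip_width: 0.141
```

Bottom at about 43 mm, below the neighbours' rounded top edges, with no contact. I'll keep lowering.

>>> step_arm --steps '[[[0, 0, 0.0015, 0, 0, 0, 0], [0, 0, 0.003, 0, 0, 0, 0], [0, 0, 0.0045, 0, 0, 0, 0], [0, 0, 0.006, 0, 0, 0, 0]]]'

```text
t: 21.88
tcp_pos: [0.5532, 0.0752, 0.0847]
tcp_rot: [2.283, 2.158, 0.0]
ft_force: [0.1, 1.0, -3.4]
grip_width: 0.147
```

>>> step_arm --steps '[[[0, 0, 0.002, 0, 0, 0, 0], [0, 0, 0.004, 0, 0, 0, 0], [0, 0, 0.006, 0, 0, 0, 0], [0, 0, 0.008, 0, 0, 0, 0]]]'

```text
t: 22.38
tcp_pos: [0.5532, 0.0753, 0.0767]
tcp_rot: [-2.283, -2.158, 0.0]
ft_force: [-0.4, -0.0, -3.5]
grip_width: 0.14
```

>>> step_arm --steps '[[[0, 0, 0.002, 0, 0, 0, 0], [0, 0, 0.004, 0, 0, 0, 0], [0, 0, 0.006, 0, 0, 0, 0], [0, 0, 0.008, 0, 0, 0, 0], [0, 0, 0.009, 0, 0, 0, 0]]]'

```text
t: 23.0
tcp_pos: [0.5531, 0.0752, 0.0676]
tcp_rot: [-2.283, -2.158, 0.0]
ft_force: [-1.0, -0.5, -3.0]
grip_width: 0.146
```

>>> step_arm --steps '[[[0, 0, 0.0015, 0, 0, 0, 0], [0, 0, 0.003, 0, 0, 0, 0], [0, 0, 0.0045, 0, 0, 0, 0], [0, 0, 0.006, 0, 0, 0, 0]]]'

```text
t: 23.5
tcp_pos: [0.5532, 0.0752, 0.0617]
tcp_rot: [2.283, 2.158, 0.0]
ft_force: [0.3, -0.3, -2.8]
grip_width: 0.14
```

Floor expected at TCP z ≈ 0.056.

>>> step_arm --steps '[[[0, 0, 0.001, 0, 0, 0, 0], [0, 0, 0.002, 0, 0, 0, 0], [0, 0, 0.003, 0, 0, 0, 0], [0, 0, 0.004, 0, 0, 0, 0], [0, 0, 0.0045, 0, 0, 0, 0]]]'

```text
t: 24.12
tcp_pos: [0.5532, 0.0752, 0.0573]
tcp_rot: [-2.283, -2.158, 0.0]
ft_force: [-0.2, 0.4, -3.0]
grip_width: 0.143
```

>>> step_arm --steps '[[[0, 0, 0.0004, 0, 0, 0, 0], [0, 0, 0.0008, 0, 0, 0, 0]]]'

```text
t: 24.38
tcp_pos: [0.5532, 0.0752, 0.0565]
tcp_rot: [2.283, 2.158, 0.0]
ft_force: [0.8, 0.3, -2.7]
grip_width: 0.141
```

>>> step_arm --steps '[[[0, 0, 0.0004, 0, 0, 0, 0], [0, 0, 0.0008, 0, 0, 0, 0]]]'

```text
t: 24.62
tcp_pos: [0.5533, 0.0752, 0.056]
tcp_rot: [2.283, 2.158, 0.0]
ft_force: [-1.4, -0.4, 3.8]
grip_width: 0.142
```

>>> step_arm --steps '[[[0, 0, 0, 0, 0, 0, 0], [0, 0, 0, 0, 0, 0, 0.5], [0, 0, 0, 0, 0, 0, 0.5], [0, 0, 0, 0, 0, 0, 0.5], [0, 0, 0, 0, 0, 0, 0.5]]]'

```text
t: 25.25
tcp_pos: [0.5532, 0.0752, 0.0557]
tcp_rot: [2.283, 2.158, 0.0]
ft_force: [0.3, 0.8, -0.2]
grip_width: 0.502
```

>>> step_arm --steps '[[[0, 0, -0.02, 0, 0, 0, 0.5], [0, 0, -0.06, 0, 0, 0, 0.5], [0, 0, -0.11, 0, 0, 0, 0.5], [-0.06, -0.06, -0.12, 0, 0, 0, 0.5], [-0.12, -0.12, -0.12, 0, 0, 0, 0.5], [-0.18, -0.18, -0.12, 0, 0, 0, 0.5], [-0.2, -0.2, -0.12, 0, 0, 0, 0.5], [-0.2, -0.2, -0.12, 0, 0, 0, 0.5], [-0.2, -0.2, -0.12, 0, 0, 0, 0.5]]]'

```text
t: 26.38
tcp_pos: [0.341, -0.1142, 0.1759]
tcp_rot: [2.287, 2.153, -0.0]
ft_force: [0.3, 0.1, 0.5]
grip_width: 0.501
```

Run:
```python
from h import *
s=r.get_state();print(s["tcp_pos"],s["ft_force"])
c0=np.array([.554,.0885]);th=np.radians(-3.3);A=np.array([[np.cos(th),np.sin(th)],[-np.sin(th),np.cos(th)]])
for d,W in rackmeas("F"):
    hsv=cv2.cvtColor(d["image"],cv2.COLOR_RGB2HSV)
    for lab,zz in(("stud",.084),("blk",.048)):
        m=((hsv[...,0]<8)|(hsv[...,0]>172))&(hsv[...,1]>150)&(abs(W[...,0]-.553)<.05)&(abs(W[...,1]-.0755)<.05)&(abs(W[...,2]-zz)<.006)
        P=W[m]
        if len(P)>4:
            q=(P[:,:2]-c0)@A.T;print("red",lab,len(P),np.round(P.mean(0),4),"rack xy mid",np.round((q.min(0)+q.max(0))/2,4),cv2.minAreaRect((P[:,:2]*1000).astype(np.float32)))
for n,b in(("top",(130,130,250,230)),("side",(200,110,310,220))):
    a=cv2.imread(f"pics/{n}_F.png")[b[1]:b[3],b[0]:b[2]];cv2.imwrite(f"pics/{n}_F2.png",cv2.resize(a,None,fx=5,fy=5,interpolation=2))
```

```text
[ 0.34102833 -0.1141827   0.17593799] [0.25926529 0.09168252 0.51604608]
F top green stud 31 [0.5539 0.109  0.0826] rect [553.4 108.8] [12.1 11.3] 2.2
F top green blk 86 [0.5546 0.1094 0.0478] rect [555.8 112.5] [17.8 56.6] 87.3
F top yellow stud 35 [0.5498 0.0434 0.0825] rect [550.3  44.4] [14.1 11. ] 0.9
F top yellow blk 86 [0.5497 0.0438 0.0477] rect [551.8  43.9] [11.7 57.4] 87.5
red stud 38 [0.5522 0.0751 0.0822] rack xy mid [-0.0003 -0.0132] ((552.8284301757812, 75.45044708251953), (11.328325271606445, 13.76326847076416), 89.68346405029297)
red blk 177 [0.552  0.0743 0.0477] rack xy mid [ 0.0007 -0.0134] ((553.8754272460938, 74.91646575927734), (21.141754150390625, 58.32777786254883), 85.94385528564453)
F side green stud 18 [0.5547 0.1055 0.0832] rect [554.1 106.4] [20.5 11.4] 85.5
F side green blk 25 [0.5572 0.1116 0.0488] rect [555.9 111.5] [13.2 54.7] 84.9
F side yellow stud 20 [0.5517 0.0402 0.0836] rect [551.8  40.2] [15.7 11. ] 85.6
F side yellow blk 41 [0.5549 0.0436 0.0493] rect [552.2  43.8] [56.1 13.2] 0.6
red stud 18 [0.5531 0.0709 0.0837] rack xy mid [ 0.0012 -0.0162] ((552.9573974609375, 72.35680389404297), (18.859249114990234, 11.040157318115234), 70.25030517578125)
red blk 44 [0.5558 0.0765 0.0491] rack xy mid [ 0.0026 -0.0108] ((555.4122314453125, 75.59699249267578), (53.51875686645508, 20.814443588256836), 1.6446532011032104)
```

View pics/top_F2.png

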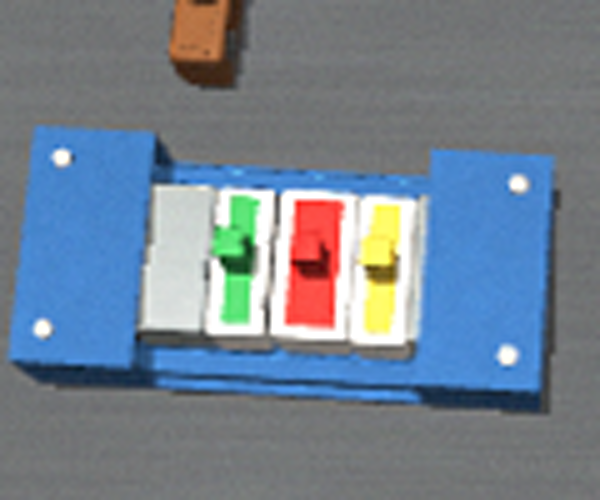

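View pics/side_F2.png

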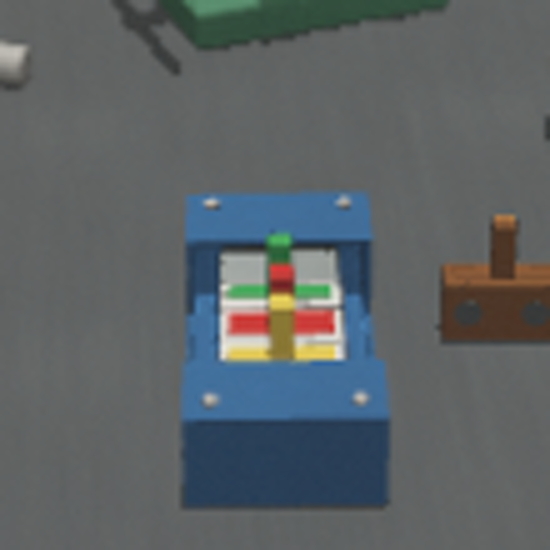

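View pics/top_F.png

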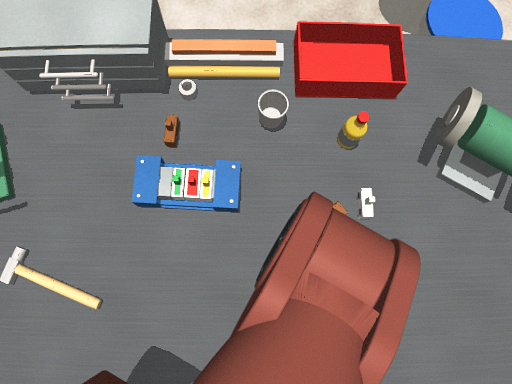

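```bash
python3 -c "
from plant import r
print(r.job_done())"
```

```text
the job is handed in; nothing more can be done
None
```

The red jaw now stands on the rack floor between the green and yellow jaws, released, and the job is handed in. That took about 26 s of the 64 s allowed; the hand-in reports no verdict.

- **Making room:** I slid the green jaw about 6 mm and the yellow about 30 mm by their studs, without lifting them. Both stops were felt as a firm rise. The peak sideways force read at the wrist was about 11 N on the green side and 9 N on the yellow side.
- **Placing red:** I gripped the jaw by its stud and lowered it in steps. There was no noticeable side force at the neighbours, and it touched the floor with about 7 N.
- **Seating:** the red block's top reads 47.7 mm above the bench, level with its neighbours (47.7 and 47.8 mm) and against a nominal 48 mm.
- **Centring and squareness:** red is within about 1 mm of the channel centre and about 1° off square with the rack.
- **Spacing:** the green and yellow centres are about 65.6 mm apart, and red is about 13 mm from the rack's centre.
- **Other things:** in the last top picture the cup, oil bottle and white jaw are where they started. The arm hid the spanner there, so I did not check it again, but the arm never went near it.
- **Disagreements:** the side camera put things 2–4 mm further towards -y than the top camera for the studs, and red about 2 mm further off centre. I relied on the top camera, which agreed with where the gripper closed on the green and yellow studs.

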